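# Fit a fresh filter cassette in the kitchenette water purifier

### The job

Take the fresh filter cassette (white, blue head) out of the stand and push it gently down through the narrow slot in the top of the water purifier, past the spring flap, until its blue head sits flush on the plate around the slot. Then slide the orange latch fully across over the head to lock it in, and let go. Never press hard (20 N is plenty), and leave the brown spent cassette and everything else on the counter where they are.

Things in the scene. Friction and masses are not known exactly. Their poses are not given: they have to be found in the camera images.
- fresh: Fresh filter cassette, rigid, about 140 g, upright in one of the stand's two bays. White flat body 8 mm thick (its x), 60 mm wide (its y), reaching 70 mm below the origin, lower edge rounded (4 mm radius). Blue head on it 16 mm (x) by 72 mm (y) by 8 mm high. Origin: middle of the head's underside (the shoulder). z up. Half a turn about z makes no difference.
- shoulder (a point): The fresh cassette's origin: middle of the underside of its head, 70 mm above its lower edge. The blue grip tab to hold it by, 10 mm thick (x) and 26 mm wide (y), stands on the head from 8 to 42 mm above this point.
- spent: Spent cassette: same shape and origin as the fresh one, but brown with a dark grey head and tab; stands in the other bay of the stand. Leave it there.
- stand: Grey stand, fixed, 60 mm (x) by 168 mm (y) by 50 mm high, origin at the centre of its underside. Two bays open at the top, centred 47 mm either side of the origin along y, each 10 mm (x) by 64 mm (y), floor 12 mm above the counter. A cassette's shoulder is 32 mm above the stand's top, its x and y along the stand's. Either bay may hold the fresh one.
- purifier: Countertop water purifier, fixed, cream box from -75 to +75 mm in x, -65 to +105 mm in y, 109 mm high. Origin on the counter below the nominal slot centre. On top a light grey mouth plate, 84 by 90 by 6 mm, with the slot. Beyond y = +47 mm the latch's grey bed, 60 mm wide in x, side rails up to 18.5 mm above the mouth plate.
- slot (a point): Nominal slot centre, on the mouth plate's top face, 115 mm above the counter; axes as the purifier. Slot 10 mm (x) by 65 mm (y); cassette goes in x to x. The mouth plate sits off nominal by an unmeasured amount, up to 8 mm either way along x (nil in y), and stays there: look or feel for the slot. Rubber-mounted, it sinks 1 mm per 4 N.
- latch (a joint): Sliding orange latch on the purifier, m: 0 = open (at the start), 0.025 = fully locked, at its end stop. It moves along the purifier's -y, friction about 2.5 N, and stays where left. Its plate, 44 mm wide in x, passes 1.5 mm over a fully home head; a head that stands higher blocks it.
- latch_post (a point): Centre of the top of the latch's upright square orange post, 14 by 14 mm, 34 mm tall above the latch's plate, by which it is moved. Open, it stands 75 mm from the nominal slot centre along the purifier's +y (locked: 50 mm); top 51.5 mm above the mouth plate.
- bottle_a: White-capped tea bottle, 64 mm across and 190 mm tall, standing; origin at the centre of its underside. Bystander.
- bottle_b: Black-capped tea bottle, 64 mm across and 190 mm tall, standing; origin at the centre of its underside. Bystander.
- bottle_c: Second white-capped tea bottle, 64 mm across and 190 mm tall, standing; origin at the centre of its underside. Bystander.
- mug: White mug, 78 mm across, 85 mm tall; origin at the centre of its underside. Bystander.
- kettle: Steel kettle, 190 mm across, 215 mm to the top of its handle, standing on the hob plate at the right; origin at the centre of its underside. Bystander.
- carton: Open orange carton of sachets, 110 by 150 by 75 mm (sachets and flap stand up to 120 mm); origin at the centre of its underside. Bystander.
- jar: Jar with a red lid, 72 mm across, 90 mm tall; origin at the centre of its underside. Bystander.
- flap_line (a point): Middle of the slot at nominal, 8 mm under the plate's top, where a spring flap closes it. The cassette pushes the flap down and aside (roughly 3 to 12 N) and is then clamped by it (some 5 N on each side). A throat of the slot's section guides down to 50 mm under the top; the only stop is the head meeting the plate.
Not all that is in view belongs to the job. There is more than one size of the fresh; the job needs the largest.

How it is judged:
By the outcome, as a careful person would: the job done as asked, in the order asked, and still so for the second after the job is handed in, with the robot touching nothing.
It also fails if it takes over 67 s, if anything falls off the work surface, if the arm or the gripper's body presses on something with over 40 N, if the wrist force passes 120 N, or if a joint passes its speed limit or range.

### The arm

A 7-joint arm with a two-finger parallel gripper is mounted at the origin on the work surface. World frame = base frame: x ahead of the robot, y to its left, z up, the work surface at z = 0. Lengths are in m, angles in rad, forces in N, time in s.
With the tool pointing down it reaches from about 0.4 to 0.9 m from the base axis. Payload 5.5 kg.
Tool frame: the origin (TCP) lies on the centre line of the jaws, within the pads' length; the fingertips stand 11 mm ahead of it and the grasp point (between the pads) lies 8 mm behind it (ctrl.tips_ahead is the distance from the TCP to the fingertips, in m); z points along the fingers, y is the direction in which the jaws open and shut (so a half turn about z gives the same grasp; the last joint's range is limited). The gripper opens to 85 mm and grips with 20 to 120 N. Pads are 22 mm wide; open, the fingers measure 114 mm over their backs; the gripper's body (76 mm by 85 mm) begins 54 mm behind the grasp point. The pads swing forward as they close: fully open they stand 13 mm farther back than shut.
Start: joints at [-0.887, 0.501, -0.427, 1.55, 0.221, 1.138, -0.21], TCP at [0.265, 0.593, 0.242] pointing down, gripper open.
Joint ranges: [-2.88, 2.88], [-0.31, 2.03], [-1.54, 1.56], [0.2, 2.42], [-1.41, 4.55], [0.19, 2.02], [-2.57, 2.57]. Speed limits (rad/s): [2.57, 2.57, 3.14, 3.14, 3.14, 3.14, 3.14].

### API

Orientations are given as [roll, pitch, yaw] about the fixed x, y, z axes, in that order (R = Rz(yaw) Ry(pitch) Rx(roll)).
In Python, from cell import ctrl, viewer gives the robot as it stands.
- The arm moves only by the shell command python3 -m creep 'ROWS' [OPENING] [FORCE]. ROWS is JSON, a list of rows, each an object of numbers: "dx", "dy", "dz": the shift along the tool's x, y, z in m; "wx", "wy", "wz": the turn, a rotation vector about the tool's x, y, z in rad. In form: [{"dx": .., "dy": .., "dz": .., "wx": .., "wy": .., "wz": ..}, ...]. A call has 1 to 8 rows; each row shifts and turns the pose as measured when the row begins, along the tool's axes as they then stand; what a row does not reach is not made up. A row lasts 1/10 s, in which the tool goes at most 50 mm and 8.59 degrees, less where a joint would pass 70% of its speed; a pose out of reach is approached as far as the arm can. A call is refused whole if a number of a shift passes 0.05 or a number of a turn 0.15, either way. A call with a gripper value outside its range is refused whole. OPENING is the finger opening in m, from 0 to 0.0854, set as the call begins (- or left out, the last holds). The fingers move at their own pace and stop on an object; FORCE is the grip in N (left out, the last holds). Time passes only in rows, so rows that do not move let the fingers close. It gives the time, the measured TCP pose, the force and the opening at its end, in the units of the state.
- ctrl.state(): the state, without advancing time (a new reading comes with each control period).
- viewer.read_camera(name): name is "side" or "top" or "wrist"; returns (picture, depth): 400x640x3 uint8, red, green, blue; 400x640 float32, m along the optical axis (not along the pixel's ray), 0 where there is no reading.
- viewer.camera_model(name): a dict with "camera_matrix" (3x3 intrinsics, pixels), "world_from_camera" (4x4, takes a point from camera to world coordinates). Camera axes: x right, y down, z forward; pixel columns grow to the right and rows downward; lengths in m; the calibration is good to about 2 mm. A picture is of the moment at which its call begins: read the wrist's pose just before it. camera_model takes no time and is no camera call; for the wrist camera it gives the pose at the moment of the call.
- ctrl.job_done(): hands the job in, once; it reports no verdict.
The state is a dict: "time": time; "joint_pos": joint angles; "dq": joint speeds; "joint_efforts": joint torques, N m; "tool_pos": TCP position; "orientation": TCP orientation; "contact_force": force on the tool from outside, world axes, zero at the start; "torque": the same for the moment, N m; "opening": opening from 0.0 (shut) to 1.0 (fully open).
Only numpy, scipy, OpenCV 4.12 (cv2) and the standard library are available. Lean on these libraries where they do the work, as an engineer would, in place of code of your own. Each camera call takes 0.05 s, during which the arm holds its last target.

## Working session

There is one attempt and no reset: what is moved stays moved. The work goes in short steps, Python scripts to look and compute and a shell command to move; the robot and the scene stay as the last step left them, time stands still between calls to the robot, and variables do not carry over. Pictures are saved under pics/ and viewed, and the job is handed in when it is done.

```bash
ls; mkdir -p pics; python3 - <<'E'
from cell import ctrl, viewer
import cv2,numpy as np
s=ctrl.state(); print(s)
for n in("top","side","wrist"):
    p,d=viewer.read_camera(n); m=viewer.camera_model(n)
    np.savez(f"pics/{n}0.npz",p=p,d=d,K=m["camera_matrix"],T=m["world_from_camera"])
    cv2.imwrite(f"pics/{n}0.png",p[:,:,::-1]); print(n,np.round(m["camera_matrix"],1).tolist(),np.round(m["world_from_camera"],3).tolist())
E
```

```text
pics
{'time': 0.0, 'joint_pos': array([-0.88681219,  0.50186786, -0.4267835 ,  1.55144899,  0.22079856,
        1.13826436, -0.21030085]), 'dq': array([-9.63952940e-04, -1.25453747e-03, -1.04764332e-03,  2.25707567e-03,
       -6.71865003e-04, -7.33661978e-05,  5.42500090e-04]), 'joint_efforts': array([ 9.97317693e-04, -5.69532931e+01, -5.81603363e+00, -2.80923772e+01,
        1.04036409e-02,  1.22925971e-02,  1.07151271e-05]), 'tool_pos': array([0.26528138, 0.59267657, 0.2412465 ]), 'orientation': array([-3.13966077e+00, -7.65772754e-05,  2.72085489e+00]), 'contact_force': array([-0.38470758,  0.57548424, -0.18856138]), 'torque': array([ 0.02977896,  0.01887148, -0.04112908]), 'opening': 1.0005517699526811}
top [[426.3, 0.0, 318.7], [0.0, 426.3, 203.9], [0.0, 0.0, 1.0]] [[-0.017, -0.987, 0.161, 0.309], [-1.0, 0.014, -0.018, 0.004], [0.016, -0.161, -0.987, 1.711], [0.0, 0.0, 0.0, 1.0]]
side [[372.4, 0.0, 308.7], [0.0, 372.4, 199.4], [0.0, 0.0, 1.0]] [[0.983, -0.114, 0.147, 0.437], [-0.184, -0.499, 0.847, -0.908], [-0.023, -0.859, -0.511, 0.644], [0.0, 0.0, 0.0, 1.0]]
wrist [[340.6, 0.0, 317.8], [0.0, 340.6, 206.1], [0.0, 0.0, 1.0]] [[0.409, 0.877, 0.251, 0.202], [0.912, -0.393, -0.114, 0.622], [-0.001, 0.275, -0.961, 0.374], [0.0, 0.0, 0.0, 1.0]]
```

View pics/top0.png

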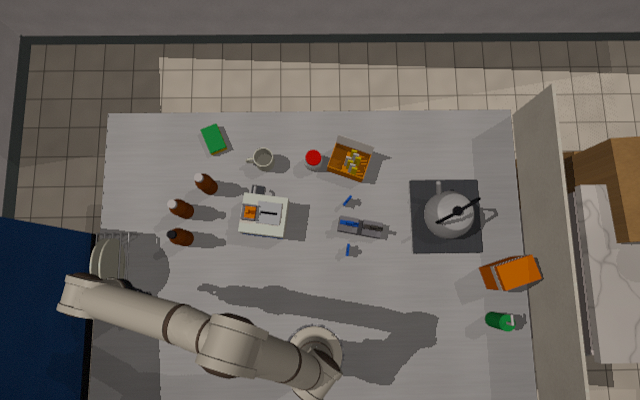

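View pics/side0.png

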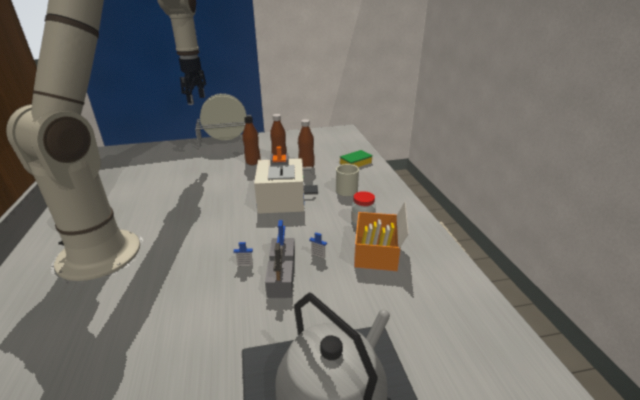

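View pics/wrist0.png

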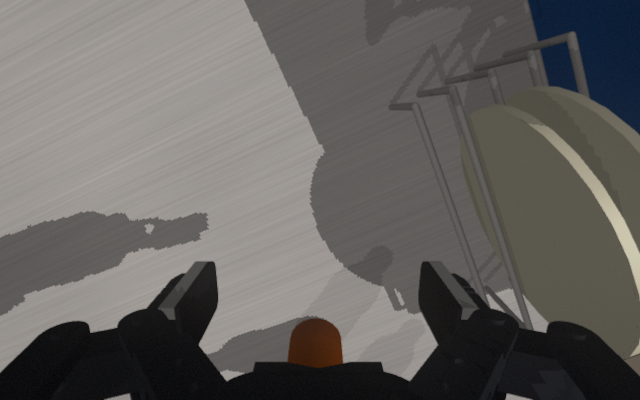

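Candidates for "fresh": the blue-headed one in the stand at top px (349,224), and the small blue items at (347,201) and (348,250). The spent one is at (374,229). By the description it is the one in the stand; I'll check this in a crop.

```bash
cat > h.py <<'E'
import numpy as np,cv2
def load(f):
    z=np.load(f); return z["p"],z["d"],z["K"],z["T"]
def cloud(d,K,T):
    v,u=np.mgrid[:d.shape[0],:d.shape[1]]
    c=np.stack([(u-K[0,2])/K[0,0]*d,(v-K[1,2])/K[1,1]*d,d],-1)
    return c@T[:3,:3].T+T[:3,3]
def crop(p,x0,y0,x1,y1,s,f): cv2.imwrite(f,cv2.resize(p[y0:y1,x0:x1,::-1],None,fx=s,fy=s,interpolation=cv2.INTER_NEAREST))
E
python3 - <<'E'
from h import *
p,d,K,T=load("pics/top0.npz")
crop(p,230,170,410,270,4.4,"pics/c1.png")
w=cloud(d,K,T)
for u,v in[(349,224),(374,229),(347,201),(348,250),(268,213),(250,212),(283,232),(180,237),(205,180),(180,207)]: print(u,v,w[v,u].round(3))
hsv=cv2.cvtColor(p,cv2.COLOR_RGB2HSV)
blue=cv2.inRange(hsv,(105,120,40),(125,255,255)); blue[:, :330]=0;blue[:,400:]=0
n,l,st,c=cv2.connectedComponentsWithStats(blue)
for i in range(1,n):
    if st[i,4]>5:
        q=w[l==i]; print(st[i],c[i].round(1),q.mean(0).round(3),q.min(0).round(3),q.max(0).round(3))
# stand: points of height 45..55 in area
def rect(m,name):
    q=w[m]; r=cv2.minAreaRect(q[:,:2].astype(np.float32)); print(name,len(q),np.round(r[0],4),np.round(r[1],4),round(r[2],2),q[:,2].mean())
reg=np.zeros(d.shape,bool);reg[205:245,325:400]=1
rect(reg&(abs(w[...,2]-.05)<.006),"stand")
reg[:]=0;reg[180:250,225:300]=1
rect(reg&(abs(w[...,2]-.112)<.008),"box")
E
```

```text
349 224 [ 0.494 -0.141  0.087]
374 229 [ 0.473 -0.236  0.086]
347 201 [ 0.59  -0.139  0.05 ]
348 250 [ 0.396 -0.135  0.073]
268 213 [0.538 0.167 0.111]
250 212 [0.539 0.231 0.135]
283 232 [0.466 0.111 0.101]
180 237 [0.449 0.484 0.145]
205 180 [0.659 0.397 0.153]
180 207 [0.56  0.488 0.147]
[343 196   9  10  29] [346.8 200.3] [ 0.592 -0.137  0.054] [ 0.574 -0.155  0.001] [ 0.61  -0.122  0.077]
[340 220  19   7  82] [348.9 222.9] [ 0.497 -0.14   0.093] [ 0.485 -0.182  0.023] [ 0.51  -0.106  0.127]
[346 244   4  12  31] [347.4 249.5] [ 0.395 -0.13   0.111] [ 0.309 -0.142 -0.007] [0.42  0.004 1.711]
stand 371 [ 0.4754 -0.1765] [0.1766 0.1343] 64.0 0.04975745226305848
box 1404 [0.5351 0.1869] [0.1704 0.15  ] 81.85 0.11136972183339694
```

View pics/c1.png

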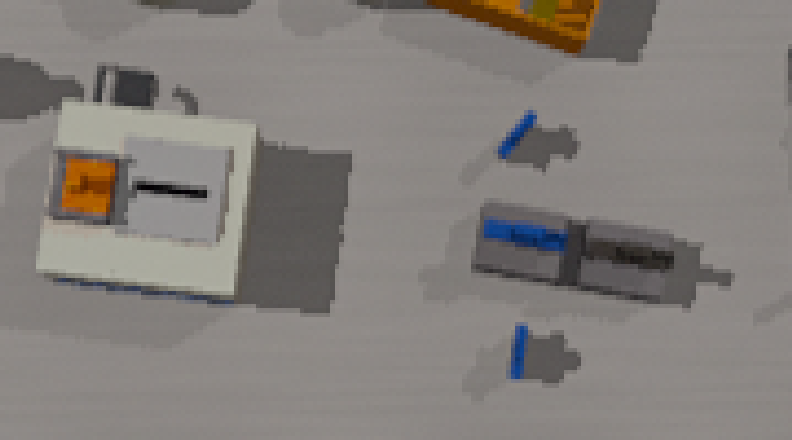

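The crop shows one blue-headed cassette in the +y bay of the stand, which is the large one. The two small blue-tabbed ones stand free either side, and the spent one is to the right. The slot is at crop px (170,188). Next I'll move the wrist camera over the stand.

```bash
cat >> h.py <<'E'
from scipy.spatial.transform import Rotation as R
def plan(target,yaw,n,tilt=True):
    """per-row tool-frame deltas (mm, rad) for straight line to target with tool down"""
    from cell import ctrl
    s=ctrl.state(); p=np.array(s["tool_pos"]); r=R.from_euler("xyz",s["orientation"])
    rt=R.from_euler("xyz",[np.pi,0,yaw]); w=(r.inv()*rt).as_rotvec(); dp=(np.array(target)-p)/n
    print("rotvec total",w.round(4),"dp total",(dp*n*1e3).round(1))
    for i in range(n):
        dl=(r*R.from_rotvec(w*i/n)).inv().apply(dp); print(i,(dl).round(4),(w/n).round(4))
def st():
    from cell import ctrl
    s=ctrl.state(); print("t",round(s["time"],2),"p",np.round(s["tool_pos"],4),"o",np.round(s["orientation"],4),"F",np.round(s["contact_force"],2),"M",np.round(s["torque"],2),"op",round(s["opening"],3)); return s
E
python3 -m creep '[{"dz":-0.04},{"dz":-0.04},{"dz":-0.04}]'
python3 -c "
from h import *
plan([0.48,-0.15,0.33],1.43,18)"
```

```text
rotvec total [-1.3000e-03  9.0000e-04  1.2909e+00] dp total [ 214.7 -742.8   88.5]
0 [-0.0277 -0.0328 -0.0049] [-0.0001  0.      0.0717]
1 [-0.03   -0.0307 -0.0049] [-0.0001  0.      0.0717]
2 [-0.0321 -0.0285 -0.0049] [-0.0001  0.      0.0717]
3 [-0.0341 -0.0261 -0.0049] [-0.0001  0.      0.0717]
4 [-0.0359 -0.0236 -0.0049] [-0.0001  0.      0.0717]
5 [-0.0375 -0.021  -0.0049] [-0.0001  0.      0.0717]
6 [-0.0389 -0.0182 -0.0049] [-0.0001  0.      0.0717]
7 [-0.0401 -0.0154 -0.0049] [-0.0001  0.      0.0717]
8 [-0.0411 -0.0125 -0.0049] [-0.0001  0.      0.0717]
9 [-0.0419 -0.0095 -0.0049] [-0.0001  0.      0.0717]
10 [-0.0425 -0.0065 -0.0049] [-0.0001  0.      0.0717]
11 [-0.0428 -0.0034 -0.0049] [-0.0001  0.      0.0717]
12 [-0.043  -0.0004 -0.0049] [-0.0001  0.      0.0717]
13 [-0.0429  0.0027 -0.0049] [-0.0001  0.      0.0717]
14 [-0.0426  0.0058 -0.0049] [-0.0001  0.      0.0717]
15 [-0.042   0.0088 -0.0049] [-0.0001  0.      0.0717]
16 [-0.0413  0.0118 -0.0049] [-0.0001  0.      0.0717]
17 [-0.0403  0.0147 -0.0049] [-0.0001  0.      0.0717]validation failed for argument at $[0]...
```

```bash

python3 -m creep '[{"dx":0,"dy":0,"dz":-0.04,"wx":0,"wy":0,"wz":0},{"dx":0,"dy":0,"dz":-0.04,"wx":0,"wy":0,"wz":0},{"dx":0,"dy":0,"dz":-0.03,"wx":0,"wy":0,"wz":0}]'
```

```text
time: 0.45
tool_pos: [0.2644, 0.589, 0.3464]
orientation: [-3.124, -0.0, 2.721]
contact_force: [-0.5, -0.2, 0.6]
opening: 0.997
```

```bash

python3 -m creep '[{"dx":-0.028,"dy":-0.033,"dz":0,"wx":0,"wy":0,"wz":0.072},{"dx":-0.030,"dy":-0.031,"dz":0,"wx":0,"wy":0,"wz":0.072},{"dx":-0.032,"dy":-0.028,"dz":0,"wx":0,"wy":0,"wz":0.072},{"dx":-0.034,"dy":-0.026,"dz":0,"wx":0,"wy":0,"wz":0.072},{"dx":-0.036,"dy":-0.024,"dz":0,"wx":0,"wy":0,"wz":0.072},{"dx":-0.0375,"dy":-0.021,"dz":0,"wx":0,"wy":0,"wz":0.072},{"dx":-0.039,"dy":-0.018,"dz":0,"wx":0,"wy":0,"wz":0.072}]'
python3 -c "
from h import *
plan([0.48,-0.15,0.33],1.43,12)"
```

```text
time: 1.15
tool_pos: [0.3451, 0.2977, 0.3515]
orientation: [-3.133, -0.001, 2.209]
contact_force: [1.5, -0.2, 0.2]
opening: 1.002
rotvec total [-0.0088  0.002   0.7793] dp total [ 134.9 -447.7  -21.5]
0 [-0.0367 -0.0132  0.0019] [-0.0007  0.0002  0.0649]
1 [-0.0374 -0.0108  0.0018] [-0.0007  0.0002  0.0649]
2 [-0.0381 -0.0083  0.0018] [-0.0007  0.0002  0.0649]
3 [-0.0385 -0.0058  0.0018] [-0.0007  0.0002  0.0649]
4 [-0.0388 -0.0033  0.0018] [-0.0007  0.0002  0.0649]
5 [-0.039  -0.0008  0.0018] [-0.0007  0.0002  0.0649]
6 [-0.0389  0.0017  0.0018] [-0.0007  0.0002  0.0649]
7 [-0.0387  0.0042  0.0018] [-0.0007  0.0002  0.0649]
8 [-0.0384  0.0067  0.0018] [-0.0007  0.0002  0.0649]
9 [-0.0379  0.0092  0.0018] [-0.0007  0.0002  0.0649]
10 [-0.0372  0.0116  0.0018] [-0.0007  0.0002  0.0649]
11 [-0.0363  0.014   0.0018] [-0.0007  0.0002  0.0649]
```

```bash

python3 -c "
from h import *
plan([0.53,0.13,0.32],1.43,7)"
```

```text
rotvec total [-0.0088  0.002   0.7793] dp total [ 184.9 -167.7  -31.5]
0 [-0.035   0.007   0.0044] [-0.0013  0.0003  0.1113]
1 [-0.034   0.0108  0.0044] [-0.0013  0.0003  0.1113]
2 [-0.0326  0.0145  0.0044] [-0.0013  0.0003  0.1113]
3 [-0.0308  0.018   0.0044] [-0.0013  0.0003  0.1113]
4 [-0.0286  0.0213  0.0044] [-0.0013  0.0003  0.1113]
5 [-0.026   0.0244  0.0044] [-0.0013  0.0003  0.1113]
6 [-0.0232  0.0271  0.0045] [-0.0013  0.0003  0.1113]
```

```bash

python3 -m creep '[{"dx":-0.035,"dy":0.007,"dz":0.004,"wx":-0.001,"wy":0,"wz":0.111},{"dx":-0.034,"dy":0.011,"dz":0.004,"wx":-0.001,"wy":0,"wz":0.111},{"dx":-0.0325,"dy":0.0145,"dz":0.004,"wx":-0.001,"wy":0,"wz":0.111},{"dx":-0.031,"dy":0.018,"dz":0.004,"wx":-0.001,"wy":0,"wz":0.111},{"dx":-0.0285,"dy":0.021,"dz":0.004,"wx":-0.001,"wy":0,"wz":0.111},{"dx":-0.026,"dy":0.0245,"dz":0.004,"wx":-0.001,"wy":0,"wz":0.111},{"dx":-0.023,"dy":0.027,"dz":0.004,"wx":-0.001,"wy":0,"wz":0.111},{"dx":0,"dy":0,"dz":0,"wx":0,"wy":0,"wz":0}]'
cat > snap.py <<'E'
import sys
from cell import ctrl,viewer
from h import *
n,f=sys.argv[1:3]
m=viewer.camera_model(n); p,d=viewer.read_camera(n)
np.savez(f"pics/{f}.npz",p=p,d=d,K=m["camera_matrix"],T=m["world_from_camera"]); cv2.imwrite(f"pics/{f}.png",p[:,:,::-1]); st()
E
python3 snap.py wrist w1
```

```text
time: 1.95
tool_pos: [0.5335, 0.1114, 0.3223]
orientation: [3.139, 0.005, 1.389]
contact_force: [0.2, 0.4, 0.1]
opening: 1.0
t 2.0 p [0.5321 0.1138 0.3224] o [3.1408 0.0041 1.3942] F [ 0.01  0.09 -0.8 ] M [0.01 0.06 0.05] op 0.998
```

View pics/w1.png

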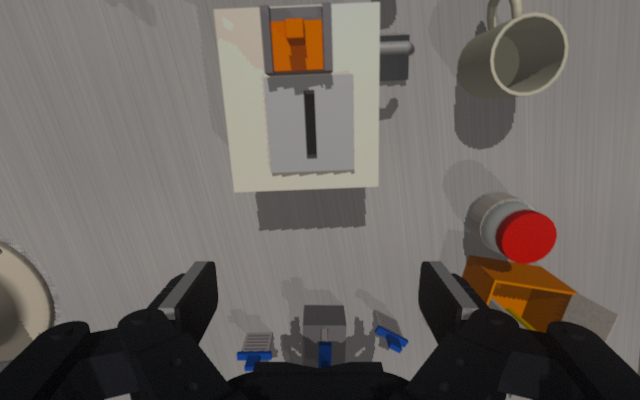

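The wrist view shows the purifier squarely. The slot is a dark bar near px (310,125), the latch post is at (296,30), and the stand is at the bottom around (325,340). The arm was still settling, so I'll retake the picture and measure.

```bash
python3 snap.py wrist w2; python3 - <<'E'
from h import *
p,d,K,T=load("pics/w2.npz"); w=cloud(d,K,T)
def onplane(uv,z):
    uv=np.atleast_2d(uv).astype(float); r=np.c_[(uv-K[[0,1],[2,2]])/K[0,0],np.ones(len(uv))]@T[:3,:3].T
    return T[:3,3]+r*((z-T[2,3])/r[:,2])[:,None]
g=cv2.cvtColor(p,cv2.COLOR_RGB2GRAY)
sub=np.zeros_like(g); sub[85:165,280:345]=(g[85:165,280:345]<70)*255
n,l,s,c=cv2.connectedComponentsWithStats(sub); i=1+np.argmax(s[1:,4]); print("slot px",s[i],c[i])
v,u=np.where(l==i); q=onplane(np.c_[u,v],.115)
r=cv2.minAreaRect(q[:,:2].astype(np.float32)); print("slot",np.round(r[0],4),np.round(r[1],4),r[2],q.mean(0).round(4))
cc,vv=np.linalg.eigh(np.cov(q[:,:2].T)); e=vv[:,1]; e*=np.sign(e[1]); print("slot yaw",np.arctan2(-e[0],e[1]))
def rect(m,name):
    q=w[m]; r=cv2.minAreaRect(q[:,:2].astype(np.float32)); print(name,len(q),np.round(r[0],4),np.round(r[1],4),round(r[2],2),q[:,2].mean().round(4))
z=w[...,2]; h=np.zeros(z.shape,bool);h[:200,200:400]=1
rect(h&(abs(z-.109)<.0025),"box"); rect(h&(abs(z-.115)<.0022),"plate")
print("hist",np.histogram(z[h],bins=np.arange(.1,.18,.002)))
hsv=cv2.cvtColor(p,cv2.COLOR_RGB2HSV); o=cv2.inRange(hsv,(5,150,80),(20,255,255))>0
m=h&o&(z>.16); rect(m,"post top"); print(w[m].mean(0))
E
```

```text
t 2.05 p [0.5311 0.1159 0.3227] o [3.1413e+00 3.0000e-03 1.3980e+00] F [-0.74  1.31  0.36] M [ 0.05  0.02 -0.1 ] op 1.002
slot px [306  93  13  67 631] [312.59746434 125.70206022]
slot [0.5371 0.1661] [0.063  0.0095] 82.50233459472656 [0.5373 0.1669 0.115 ]
slot yaw -0.13602465688281343
box 15586 [0.5323 0.1858] [0.1707 0.1503] 81.78 0.1099
plate 7172 [0.5352 0.19  ] [0.1401 0.1084] 82.43 0.1159
hist (array([   0,    0,    0,  125, 7827, 7989,  153, 3724, 3787,   45,    9,
         73,  606,  111,   36,   92, 1797, 1392,   42,    4,   13,    5,
          6,    9,    7,   12,    5,    9,    9,   13,    4,    9,   17,
        266,   90,    0,    0,    0,    0]), array([0.1  , 0.102, 0.104, 0.106, 0.108, 0.11 , 0.112, 0.114, 0.116,
       0.118, 0.12 , 0.122, 0.124, 0.126, 0.128, 0.13 , 0.132, 0.134,
       0.136, 0.138, 0.14 , 0.142, 0.144, 0.146, 0.148, 0.15 , 0.152,
       0.154, 0.156, 0.158, 0.16 , 0.162, 0.164, 0.166, 0.168, 0.17 ,
       0.172, 0.174, 0.176, 0.178]))
post top 399 [0.5391 0.2155] [0.0638 0.0147] 87.12 0.1766
[0.5404051  0.23787765 0.17662019]
```

```bash
python3 -m creep '[{"dx":0,"dy":0,"dz":0,"wx":0,"wy":0,"wz":0},{"dx":0,"dy":0,"dz":0,"wx":0,"wy":0,"wz":0},{"dx":0,"dy":0,"dz":0,"wx":0,"wy":0,"wz":0}]'; python3 snap.py wrist w3; cat > slot.py <<'E'
from h import *
import sys
p,d,K,T=load(sys.argv[1]); w=cloud(d,K,T)
def onplane(uv,z):
    uv=np.atleast_2d(uv).astype(float); r=np.c_[(uv-K[[0,1],[2,2]])/K[0,0],np.ones(len(uv))]@T[:3,:3].T
    return T[:3,3]+r*((z-T[2,3])/r[:,2])[:,None]
g=cv2.cvtColor(p,cv2.COLOR_RGB2GRAY)
sub=np.zeros_like(g); sub[85:165,280:345]=(g[85:165,280:345]<70)*255
n,l,s,c=cv2.connectedComponentsWithStats(sub); i=1+np.argmax(s[1:,4]); print("slot px",s[i],c[i])
v,u=np.where(l==i); q=onplane(np.c_[u,v],.1155)
r=cv2.minAreaRect(q[:,:2].astype(np.float32)); print("slot",np.round(r[0],4),np.round(r[1],4),r[2],q.mean(0).round(4))
def rect(m,name):
    q=w[m]; r=cv2.minAreaRect(q[:,:2].astype(np.float32)); print(name,len(q),np.round(r[0],4),np.round(r[1],4),round(r[2],2),q[:,2].mean().round(4))
z=w[...,2]; h=np.zeros(z.shape,bool);h[:200,200:400]=1
rect(h&(abs(z-.109)<.0025),"box")
hsv=cv2.cvtColor(p,cv2.COLOR_RGB2HSV); o=cv2.inRange(hsv,(5,150,80),(20,255,255))>0
m=h&o&(abs(z-.1665)<.003); rect(m,"post top"); print(w[m].mean(0))
E
python3 slot.py pics/w3.npz
```

```text
time: 2.35
tool_pos: [0.5291, 0.1194, 0.3228]
orientation: [-3.141, 0.002, 1.405]
contact_force: [-0.3, 0.1, 0.1]
opening: 0.998
t 2.4 p [0.529  0.1195 0.3229] o [-3.1408e+00  1.7000e-03  1.4054e+00] F [-0.22  0.09 -0.08] M [ 0.07 -0.   -0.01] op 0.998
slot px [312  99  12  66 621] [318.04991948 131.43800322]
slot [0.5375 0.1662] [0.0624 0.0096] 82.33575439453125 [0.5377 0.1669 0.1155]
box 15397 [0.5323 0.1858] [0.1705 0.1504] 81.81 0.11
post top 365 [0.5401 0.2402] [0.0142 0.0133] 80.36 0.1673
[0.54020412 0.2399244  0.16734433]
```

The slot is at (0.5377, 0.1667) with yaw about -0.143, offset about +8 mm in x. The post top at (0.540, 0.240, 0.167) agrees with the stated geometry. Next I'll look at the stand.

```bash

python3 -c "
from h import *
plan([0.485,-0.165,0.31],1.43,7)"
```

```text
rotvec total [-0.0008  0.0017 -0.0246] dp total [ -44.  -284.5  -12.9]
0 [-0.0411  0.0005  0.0019] [-0.0001  0.0002 -0.0035]
1 [-0.0411  0.0003  0.0019] [-0.0001  0.0002 -0.0035]
2 [-0.0411  0.0002  0.0019] [-0.0001  0.0002 -0.0035]
3 [-0.0411  0.0001  0.0019] [-0.0001  0.0002 -0.0035]
4 [-0.0411 -0.0001  0.0019] [-0.0001  0.0002 -0.0035]
5 [-0.0411 -0.0002  0.0019] [-0.0001  0.0002 -0.0035]
6 [-0.0411 -0.0004  0.0019] [-0.0001  0.0002 -0.0035]
```

```bash

python3 -m creep '[{"dx":-0.041,"dy":0,"dz":0.002,"wx":0,"wy":0,"wz":-0.003},{"dx":-0.041,"dy":0,"dz":0.002,"wx":0,"wy":0,"wz":-0.003},{"dx":-0.041,"dy":0,"dz":0.002,"wx":0,"wy":0,"wz":-0.003},{"dx":-0.041,"dy":0,"dz":0.002,"wx":0,"wy":0,"wz":-0.003},{"dx":-0.041,"dy":0,"dz":0.002,"wx":0,"wy":0,"wz":-0.003},{"dx":-0.041,"dy":0,"dz":0.002,"wx":0,"wy":0,"wz":-0.003},{"dx":-0.03,"dy":0,"dz":0.002,"wx":0,"wy":0,"wz":-0.003},{"dx":0,"dy":0,"dz":0,"wx":0,"wy":0,"wz":0}]'
python3 -m creep '[{"dx":0,"dy":0,"dz":0,"wx":0,"wy":0,"wz":0},{"dx":0,"dy":0,"dz":0,"wx":0,"wy":0,"wz":0},{"dx":0,"dy":0,"dz":0,"wx":0,"wy":0,"wz":0}]'; python3 snap.py wrist w4
```

```text
time: 3.2
tool_pos: [0.4864, -0.1559, 0.3106]
orientation: [3.136, -0.001, 1.444]
contact_force: [-1.0, 0.2, 0.8]
opening: 0.996
time: 3.5
tool_pos: [0.4868, -0.1536, 0.311]
orientation: [3.136, -0.002, 1.447]
contact_force: [0.5, 0.1, 0.1]
opening: 1.001
t 3.55 p [ 0.4869 -0.1533  0.311 ] o [ 3.1356e+00 -2.4000e-03  1.4471e+00] F [ 0.22 -0.31 -0.66] M [0.04 0.02 0.02] op 0.996
```

View pics/w4.png

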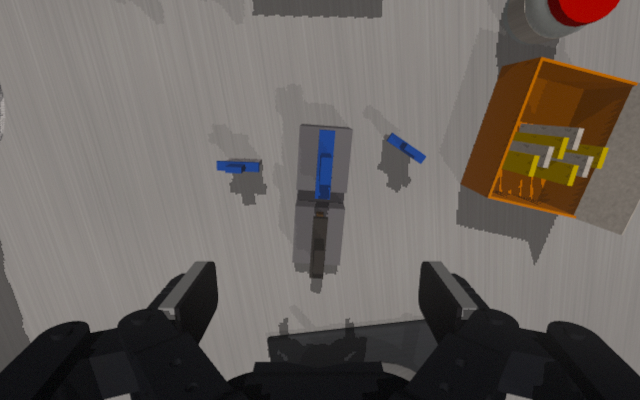

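The stand is at px (322,200). The large blue head is in the near bay at (325,165), and the spent one is at (318,240). The small cassettes stand free at (240,166) and (406,148).

```bash
python3 - <<'E'
from h import *
p,d,K,T=load("pics/w4.npz"); w=cloud(d,K,T); z=w[...,2]
hsv=cv2.cvtColor(p,cv2.COLOR_RGB2HSV); b=cv2.inRange(hsv,(105,120,40),(125,255,255))>0
def rect(m,name):
    q=w[m]; r=cv2.minAreaRect(q[:,:2].astype(np.float32)); print(name,len(q),np.round(r[0],4),np.round(r[1],4),round(r[2],2),q.mean(0).round(4))
for nm,(a,c) in {"fresh":(290,350),"sm1":(200,270),"sm2":(380,430)}.items():
    h=np.zeros(z.shape,bool);h[:210,a:c]=1; h&=b
    print(nm,np.histogram(z[h],bins=np.arange(0,.14,.005)))
    if nm=="fresh":
        zt=z[h].max(); rect(h&(z>.118),"tab top"); rect(h&(abs(z-.09)<.004),"head")
h=np.zeros(z.shape,bool);h[110:290,285:365]=1
m=(h&(abs(z-.05)<.004)).astype(np.uint8); m=cv2.morphologyEx(m,cv2.MORPH_OPEN,np.ones((3,3)))>0
rect(m,"stand"); rect(h&(z>.118),"all tabs")
crop(p,200,100,440,290,3.3,"pics/c2.png")
E
```

```text
fresh (array([  0,   0,   0,   0,   1,   0,   0,   0,   0,   1,   9,   0,   0,
         0,   0,   0,   2,  77, 611,  11,   8,  10,  10,   9, 146, 152,
         0,   0]), array([0.   , 0.005, 0.01 , 0.015, 0.02 , 0.025, 0.03 , 0.035, 0.04 ,
       0.045, 0.05 , 0.055, 0.06 , 0.065, 0.07 , 0.075, 0.08 , 0.085,
       0.09 , 0.095, 0.1  , 0.105, 0.11 , 0.115, 0.12 , 0.125, 0.13 ,
       0.135, 0.14 ]))
tab top 309 [ 0.4987 -0.1195] [0.0697 0.0126] 85.59 [ 0.497  -0.139   0.1321]
head 687 [ 0.4971 -0.1409] [0.072  0.0158] 78.85 [ 0.4973 -0.1372  0.0909]
sm1 (array([  0,   0,   0,   0,   0,   1,   4,   0,   0,  13, 251,  12,  17,
        11,  28,  78,   0,   0,   0,   0,   0,   0,   0,   0,   0,   0,
         0,   0]), array([0.   , 0.005, 0.01 , 0.015, 0.02 , 0.025, 0.03 , 0.035, 0.04 ,
       0.045, 0.05 , 0.055, 0.06 , 0.065, 0.07 , 0.075, 0.08 , 0.085,
       0.09 , 0.095, 0.1  , 0.105, 0.11 , 0.115, 0.12 , 0.125, 0.13 ,
       0.135, 0.14 ]))
sm2 (array([  3,   0,   0,   0,   0,   0,   0,   0,   0,   0, 228,  16,  10,
        10,  15,  99,   0,   0,   0,   0,   0,   0,   0,   0,   0,   0,
         0,   0]), array([0.   , 0.005, 0.01 , 0.015, 0.02 , 0.025, 0.03 , 0.035, 0.04 ,
       0.045, 0.05 , 0.055, 0.06 , 0.065, 0.07 , 0.075, 0.08 , 0.085,
       0.09 , 0.095, 0.1  , 0.105, 0.11 , 0.115, 0.12 , 0.125, 0.13 ,
       0.135, 0.14 ]))
stand 4434 [ 0.4877 -0.1874] [0.1687 0.0601] 78.76 [ 0.4882 -0.1816  0.051 ]
all tabs 625 [ 0.4911 -0.1662] [0.1633 0.0156] 81.76 [ 0.4893 -0.1722  0.1579]
```

View pics/c2.png

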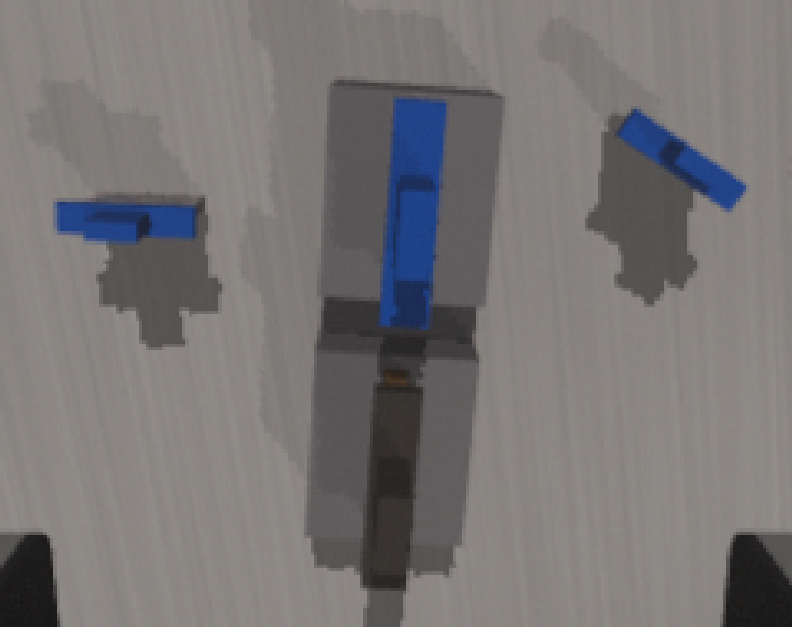

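```bash

python3 -c "
from h import *
plan([0.497,-0.141,0.16],1.376,5)"
```

```text
rotvec total [ 0.0059 -0.0027  0.0711] dp total [  10.1   12.3 -151. ]
0 [0.0026 0.0015 0.0302] [ 0.0012 -0.0005  0.0142]
1 [0.0027 0.0015 0.0302] [ 0.0012 -0.0005  0.0142]
2 [0.0027 0.0015 0.0302] [ 0.0012 -0.0005  0.0142]
3 [0.0027 0.0015 0.0302] [ 0.0012 -0.0005  0.0142]
4 [0.0028 0.0015 0.0302] [ 0.0012 -0.0005  0.0142]
```

```bash

python3 -m creep '[{"dx":0.003,"dy":0.0015,"dz":0.03,"wx":0.001,"wy":0,"wz":0.014},{"dx":0.003,"dy":0.0015,"dz":0.03,"wx":0.001,"wy":0,"wz":0.014},{"dx":0.003,"dy":0.0015,"dz":0.03,"wx":0.001,"wy":0,"wz":0.014},{"dx":0.003,"dy":0.0015,"dz":0.03,"wx":0.001,"wy":0,"wz":0.014},{"dx":0.003,"dy":0.0015,"dz":0.02,"wx":0.001,"wy":0,"wz":0.014},{"dx":0,"dy":0,"dz":0,"wx":0,"wy":0,"wz":0},{"dx":0,"dy":0,"dz":0,"wx":0,"wy":0,"wz":0}]' 0.045 50; python3 snap.py wrist w5; python3 -c "
from h import *
plan([0.497,-0.141,0.106],1.376,3)"
```

```text
time: 4.25
tool_pos: [0.5023, -0.1309, 0.169]
orientation: [3.135, -0.005, 1.389]
contact_force: [-0.0, 0.4, 0.1]
opening: 0.528
t 4.3 p [ 0.5023 -0.1307  0.1692] o [ 3.1347 -0.0053  1.3892] F [ 0.31 -0.33 -1.17] M [-0.02 -0.01 -0.  ] op 0.528
rotvec total [ 0.0068 -0.0054  0.0132] dp total [ -5.3 -10.3 -63.2]
0 [-0.0038 -0.0013  0.021 ] [ 0.0023 -0.0018  0.0044]
1 [-0.0038 -0.0012  0.021 ] [ 0.0023 -0.0018  0.0044]
2 [-0.0037 -0.0011  0.0211] [ 0.0023 -0.0018  0.0044]
```

View pics/w5.png

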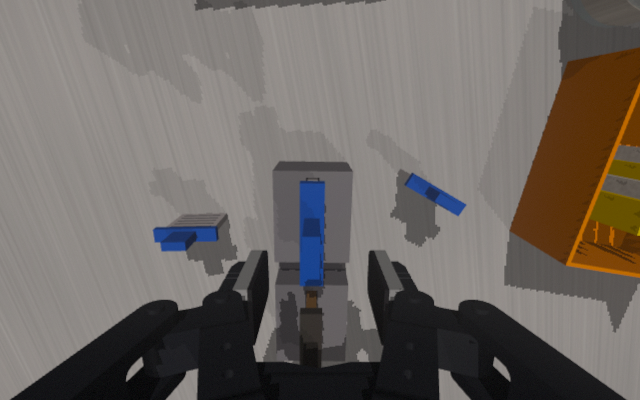

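```bash
cat > head.py <<'E'
import sys
from h import *
p,d,K,T=load(sys.argv[1]); w=cloud(d,K,T); z=w[...,2]
hsv=cv2.cvtColor(p,cv2.COLOR_RGB2HSV); b=cv2.inRange(hsv,(105,120,40),(125,255,255))>0
b[:,:280]=0;b[:,350:]=0
def rect(m,name):
    q=w[m]; r=cv2.minAreaRect(q[:,:2].astype(np.float32)); print(name,len(q),np.round(r[0],4),np.round(r[1],4),round(r[2],2),q.mean(0).round(4))
rect(b&(abs(z-.090)<.003),"head"); rect(b&(abs(z-.125)<.003),"tab")
E
python3 head.py pics/w5.npz
```

```text
head 1387 [ 0.497  -0.1408] [0.0725 0.0159] 78.45 [ 0.4995 -0.1306  0.0909]
tab 788 [ 0.497  -0.1408] [0.0269 0.0097] 78.93 [ 0.4971 -0.1401  0.1249]
```

```bash

python3 -m creep '[{"dx":-0.006,"dy":-0.002,"dz":0.01,"wx":0.003,"wy":-0.002,"wz":0.006},{"dx":-0.005,"dy":-0.0015,"dz":0.015,"wx":0.003,"wy":-0.002,"wz":0.006},{"dx":0,"dy":0,"dz":0.01,"wx":0,"wy":0,"wz":0},{"dx":0,"dy":0,"dz":0,"wx":0,"wy":0,"wz":0},{"dx":0,"dy":0,"dz":0,"wx":0,"wy":0,"wz":0}]' ; python3 -c "
from h import *
st();plan([0.497,-0.141,0.106],1.374,1)"
```

```text
time: 4.8
tool_pos: [0.4985, -0.143, 0.1344]
orientation: [3.135, -0.001, 1.376]
contact_force: [-0.0, -0.8, -0.6]
opening: 0.529
t 4.8 p [ 0.4985 -0.143   0.1344] o [ 3.1353e+00 -9.0000e-04  1.3757e+00] F [-0.03 -0.75 -0.6 ] M [-0.02  0.01 -0.03] op 0.529
rotvec total [ 0.0062 -0.0009  0.0017] dp total [ -1.5   2.  -28.4]
0 [ 0.0016 -0.002   0.0284] [ 0.0062 -0.0009  0.0017]
```

```bash

python3 -m creep '[{"dx":0.002,"dy":-0.002,"dz":0.012,"wx":0.006,"wy":0,"wz":0},{"dx":0,"dy":0,"dz":0.01,"wx":0,"wy":0,"wz":0},{"dx":0,"dy":0,"dz":0.006,"wx":0,"wy":0,"wz":0},{"dx":0,"dy":0,"dz":0,"wx":0,"wy":0,"wz":0},{"dx":0,"dy":0,"dz":0,"wx":0,"wy":0,"wz":0}]' ; python3 -c "
from h import *
st();plan([0.497,-0.141,0.106],1.374,1)"
```

```text
time: 5.3
tool_pos: [0.497, -0.1401, 0.1038]
orientation: [-3.141, -0.001, 1.376]
contact_force: [-0.8, 0.4, 0.2]
opening: 0.52
t 5.3 p [ 0.497  -0.1401  0.1038] o [-3.1412e+00 -1.1000e-03  1.3762e+00] F [-0.81  0.36  0.15] M [ 0.03 -0.02  0.01] op 0.52
rotvec total [-0.0004 -0.0011  0.0022] dp total [-0.  -0.9  2.2]
0 [-0.0009  0.0002 -0.0022] [-0.0004 -0.0011  0.0022]
```

```bash

python3 -m creep '[{"dx":-0.001,"dy":0,"dz":0,"wx":0,"wy":0,"wz":0},{"dx":0,"dy":0,"dz":0,"wx":0,"wy":0,"wz":0},{"dx":0,"dy":0,"dz":0,"wx":0,"wy":0,"wz":0},{"dx":0,"dy":0,"dz":0,"wx":0,"wy":0,"wz":0},{"dx":0,"dy":0,"dz":0,"wx":0,"wy":0,"wz":0},{"dx":0,"dy":0,"dz":0,"wx":0,"wy":0,"wz":0}]' 0.0 50; python3 -c "
from h import *
st()"
```

```text
time: 5.9
tool_pos: [0.4971, -0.1413, 0.1045]
orientation: [3.141, -0.001, 1.376]
contact_force: [1.2, -0.1, -1.2]
opening: 0.109
t 5.9 p [ 0.4971 -0.1413  0.1045] o [ 3.141e+00 -1.100e-03  1.376e+00] F [ 1.24 -0.12 -1.19] M [-0.01  0.    0.01] op 0.109
```

```bash

python3 -m creep '[{"dx":0,"dy":0,"dz":-0.01,"wx":0,"wy":0,"wz":0},{"dx":0,"dy":0,"dz":-0.02,"wx":0,"wy":0,"wz":0},{"dx":0,"dy":0,"dz":-0.03,"wx":0,"wy":0,"wz":0},{"dx":0,"dy":0,"dz":-0.03,"wx":0,"wy":0,"wz":0},{"dx":0,"dy":0,"dz":-0.03,"wx":0,"wy":0,"wz":0},{"dx":0,"dy":0,"dz":-0.03,"wx":0,"wy":0,"wz":0},{"dx":0,"dy":0,"dz":-0.01,"wx":0,"wy":0,"wz":0}]'; python3 -c "
from h import *
st();plan([0.530,0.11,0.27],1.428,7)"; python3 snap.py side s1; python3 -c "
from h import *
crop(load('pics/s1.npz')[0],200,130,400,300,3.5,'pics/s1c.png')"
```

```text
time: 6.6
tool_pos: [0.4961, -0.1415, 0.2723]
orientation: [-3.141, -0.001, 1.375]
contact_force: [0.7, 0.4, -1.4]
opening: 0.108
t 6.6 p [ 0.4961 -0.1415  0.2723] o [-3.1414e+00 -7.0000e-04  1.3753e+00] F [ 0.75  0.4  -1.45] M [-0.05 -0.11  0.03] op 0.108
rotvec total [-0.0002 -0.0007 -0.0527] dp total [ 33.9 251.5  -2.3]
0 [ 0.0362 -0.0022  0.0004] [-0.     -0.0001 -0.0075]
1 [ 0.0362 -0.002   0.0004] [-0.     -0.0001 -0.0075]
2 [ 0.0362 -0.0017  0.0003] [-0.     -0.0001 -0.0075]
3 [ 0.0362 -0.0014  0.0003] [-0.     -0.0001 -0.0075]
4 [ 0.0362 -0.0011  0.0003] [-0.     -0.0001 -0.0075]
5 [ 0.0362 -0.0009  0.0003] [-0.     -0.0001 -0.0075]
6 [ 0.0363 -0.0006  0.0003] [-0.     -0.0001 -0.0075]
t 6.65 p [ 0.4964 -0.1415  0.2726] o [ 3.1412e+00 -8.0000e-04  1.3754e+00] F [ 1.3   0.39 -0.65] M [-0.04 -0.06 -0.01] op 0.109
```

View pics/s1c.png

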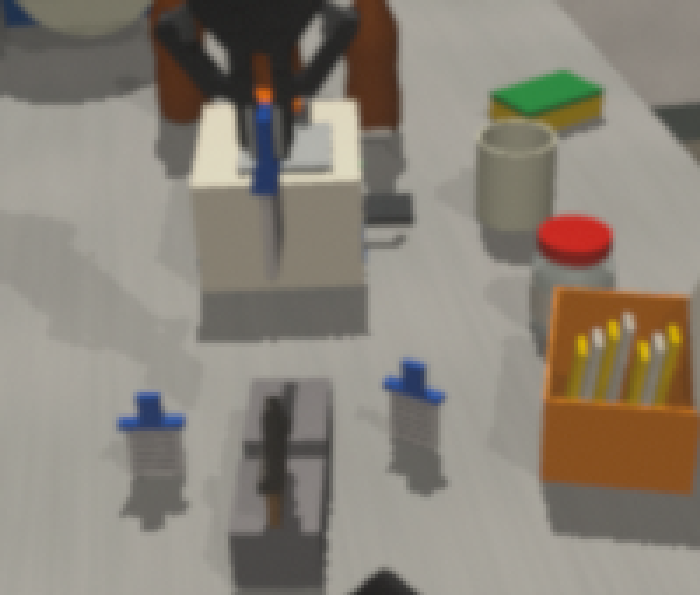

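```bash

python3 -m creep '[{"dx":0.036,"dy":-0.002,"dz":0,"wx":0,"wy":0,"wz":-0.008},{"dx":0.036,"dy":-0.002,"dz":0,"wx":0,"wy":0,"wz":-0.008},{"dx":0.036,"dy":-0.002,"dz":0,"wx":0,"wy":0,"wz":-0.008},{"dx":0.036,"dy":-0.001,"dz":0,"wx":0,"wy":0,"wz":-0.008},{"dx":0.036,"dy":-0.001,"dz":0,"wx":0,"wy":0,"wz":-0.008},{"dx":0.036,"dy":-0.001,"dz":0,"wx":0,"wy":0,"wz":-0.007},{"dx":0.036,"dy":0,"dz":0,"wx":0,"wy":0,"wz":-0.006},{"dx":0.02,"dy":0,"dz":0,"wx":0,"wy":0,"wz":0}]'; python3 -m creep '[{"dx":0,"dy":0,"dz":0,"wx":0,"wy":0,"wz":0},{"dx":0,"dy":0,"dz":0,"wx":0,"wy":0,"wz":0}]'; python3 -c "
from h import *
plan([0.5377,0.1664,0.22],1.428,3)"; python3 snap.py wrist w6
```

```text
time: 7.45
tool_pos: [0.5295, 0.1318, 0.2626]
orientation: [-3.131, 0.005, 1.419]
contact_force: [-0.8, -0.2, -1.9]
opening: 0.11
time: 7.65
tool_pos: [0.5275, 0.1354, 0.2593]
orientation: [-3.126, 0.006, 1.426]
contact_force: [0.3, -0.5, -2.2]
opening: 0.108
rotvec total [-0.0161  0.0055 -0.0019] dp total [ 10.2  31.  -39.3]
0 [0.0108 0.0021 0.013 ] [-0.0054  0.0018 -0.0006]
1 [0.0107 0.002  0.013 ] [-0.0054  0.0018 -0.0006]
2 [0.0107 0.002  0.0131] [-0.0054  0.0018 -0.0006]
t 7.7 p [0.5273 0.1354 0.2592] o [-3.1252  0.0053  1.4257] F [ 0.34  0.64 -2.2 ] M [ 0.02  0.   -0.02] op 0.108
```

View pics/w6.png

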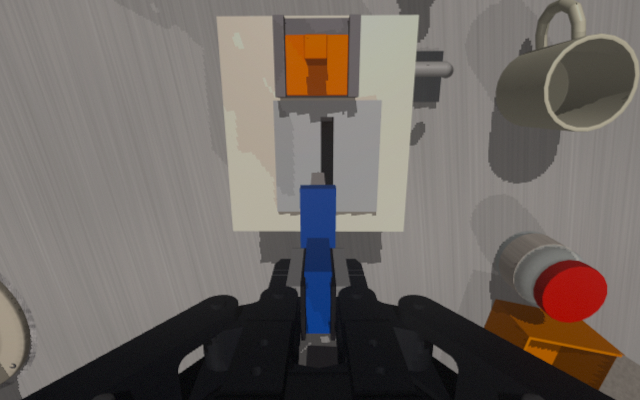

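```bash
cat > hand.py <<'E'
import sys
from h import *
f=sys.argv[1]; tp=np.array(eval(sys.argv[2])); ori=eval(sys.argv[3])
p,d,K,T=load(f); w=cloud(d,K,T); z=w[...,2]
r=R.from_euler("xyz",ori); t=r.inv().apply((w-tp).reshape(-1,3)).reshape(w.shape)
hsv=cv2.cvtColor(p,cv2.COLOR_RGB2HSV); b=cv2.inRange(hsv,(105,120,40),(125,255,255))>0
b[:,:280]=0;b[:,360:]=0
m=b&(abs(t[...,2]-.014)<.005); q=t[m]
print("head in tool: n",m.sum(),"min",q.min(0).round(4),"max",q.max(0).round(4),"mean",q.mean(0).round(4))
mm=cv2.erode(m.astype(np.uint8),np.ones((3,3)))>0
A=np.c_[q[:,0],q[:,1],np.ones(len(q))]; print("plane fit z=ax+by+c",np.linalg.lstsq(A,q[:,2],rcond=None)[0].round(4))
xs=q[:,0]; 
for lo in np.arange(.0,.04,.008):
    s=q[(xs>lo)&(xs<lo+.008)]
    if len(s)>5: print(round(lo,3),"y mid",((s[:,1].min()+s[:,1].max())/2).round(4),"w",np.ptp(s[:,1]).round(4))
# slot edges on plate plane
g=cv2.cvtColor(p,cv2.COLOR_RGB2GRAY)
def onplane(uv,zz):
    uv=np.atleast_2d(uv).astype(float); rr=np.c_[(uv-K[[0,1],[2,2]])/K[0,0],np.ones(len(uv))]@T[:3,:3].T
    return T[:3,3]+rr*((zz-T[2,3])/rr[:,2])[:,None]
sub=np.zeros_like(g); sub[110:170,312:345]=(g[110:170,312:345]<60)*255
n,l,s,c=cv2.connectedComponentsWithStats(sub); i=1+np.argmax(s[1:,4]); v,u=np.where(l==i)
q=onplane(np.c_[u,v],.1155); rt=cv2.minAreaRect(q[:,:2].astype(np.float32)); print(s[i],np.round(rt[0],4),np.round(rt[1],4),rt[2])
Rz=np.array([[np.cos(.143),-np.sin(.143)],[np.sin(.143),np.cos(.143)]]) # world->purifier
qq=(q[:,:2]-[.5294,.166])@Rz.T; print("slot in purifier: x",qq[:,0].min().round(4),qq[:,0].max().round(4),"y",qq[:,1].min().round(4),qq[:,1].max().round(4))
E
python3 hand.py pics/w6.npz "[0.5273,0.1354,0.2592]" "[-3.1252,0.0053,1.4257]"
```

```text
head in tool: n 1980 min [ 0.0081 -0.0074  0.009 ] max [0.0368 0.0083 0.0189] mean [0.0244 0.0006 0.0134]
plane fit z=ax+by+c [0.0414 0.0058 0.0124]
0.008 y mid 0.0005 w 0.0153
0.016 y mid 0.0005 w 0.0151
0.024 y mid 0.0005 w 0.0157
0.032 y mid 0.0005 w 0.0155
[321 118  12  52 575] [0.5388 0.1764] [0.0405 0.0086] 82.32803344726562
slot in purifier: x 0.0033 0.0123 y -0.0086 0.0318
```

```bash

python3 -m creep '[{"dx":0.011,"dy":0.002,"dz":0.008,"wx":-0.006,"wy":0.002,"wz":0},{"dx":0.01,"dy":0.002,"dz":0.01,"wx":-0.006,"wy":0.002,"wz":0},{"dx":0.007,"dy":0.002,"dz":0.007,"wx":-0.004,"wy":0.001,"wz":0},{"dx":0,"dy":0,"dz":0,"wx":0,"wy":0,"wz":0},{"dx":0,"dy":0,"dz":0,"wx":0,"wy":0,"wz":0}]'; python3 -c "
from h import *
st();plan([0.5368,0.1651,0.22],1.428,1)"
```

```text
time: 8.2
tool_pos: [0.5375, 0.1597, 0.2302]
orientation: [-3.141, 0.002, 1.419]
contact_force: [0.0, -0.2, -1.2]
opening: 0.107
t 8.2 p [0.5375 0.1597 0.2302] o [-3.1408e+00  2.3000e-03  1.4192e+00] F [ 0.01 -0.18 -1.21] M [-0.03 -0.01 -0.01] op 0.107
rotvec total [-0.0008  0.0023 -0.0088] dp total [ -0.7   5.4 -10.2]
0 [ 0.0052 -0.0015  0.0102] [-0.0008  0.0023 -0.0088]
```

```bash

python3 -m creep '[{"dx":0.005,"dy":-0.0015,"dz":0.008,"wx":-0.001,"wy":0.002,"wz":-0.009},{"dx":0,"dy":0,"dz":0,"wx":0,"wy":0,"wz":0},{"dx":0,"dy":0,"dz":0,"wx":0,"wy":0,"wz":0}]'; python3 -c "
from h import *
st();plan([0.5368,0.1651,0.21],1.428,1)"; python3 snap.py wrist w7;python3 snap.py side s2; python3 -c "
from h import *
crop(load('pics/s2.npz')[0],230,110,330,220,6,'pics/s2c.png')"
```

```text
time: 8.5
tool_pos: [0.537, 0.1646, 0.2218]
orientation: [3.141, 0.0, 1.428]
contact_force: [-0.8, 0.2, -1.3]
opening: 0.108
t 8.5 p [0.537  0.1646 0.2218] o [3.1409e+00 3.0000e-04 1.4282e+00] F [-0.78  0.17 -1.27] M [ 0.01 -0.01  0.01] op 0.108
rotvec total [0.0007 0.0003 0.0002] dp total [ -0.2   0.5 -11.8]
0 [ 0.0004 -0.0002  0.0118] [0.0007 0.0003 0.0002]
t 8.55 p [0.5367 0.1647 0.2217] o [3.1412e+00 3.0000e-04 1.4283e+00] F [-0.8  -0.38 -1.11] M [ 0.    0.03 -0.01] op 0.108
t 8.6 p [0.5368 0.1647 0.2218] o [3.1411e+00 2.0000e-04 1.4282e+00] F [-0.48  0.77 -1.75] M [0.02 0.01 0.03] op 0.113
```

View pics/w7.png

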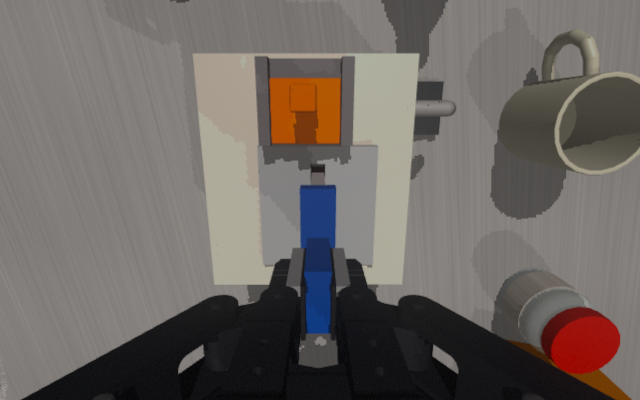

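View pics/s2c.png

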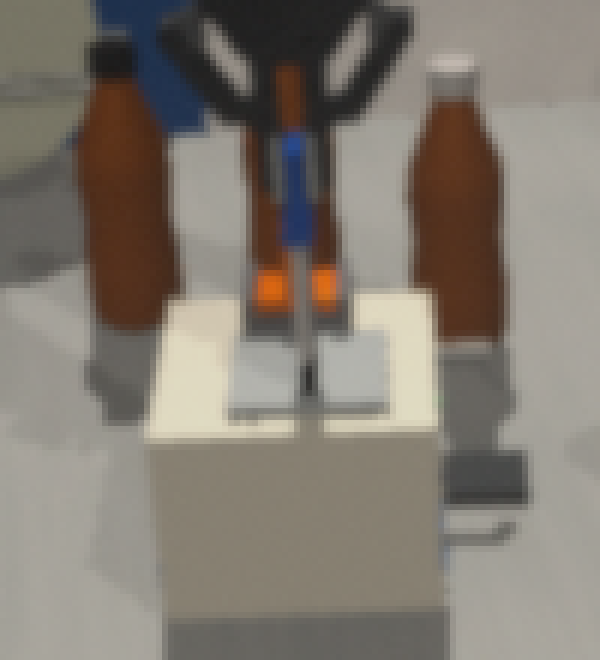

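Both views show the cassette nose lined up with the slot (wrist px (318,165), with the body at (318,178) directly in line). I'll start down in small steps.

```bash

python3 -m creep '[{"dx":0,"dy":0,"dz":0.006,"wx":0,"wy":0,"wz":0},{"dx":0,"dy":0,"dz":0.004,"wx":0,"wy":0,"wz":0},{"dx":0,"dy":0,"dz":0.003,"wx":0,"wy":0,"wz":0},{"dx":0,"dy":0,"dz":0.003,"wx":0,"wy":0,"wz":0}]'; python3 -c "
from h import *
st()"
python3 -m creep '[{"dx":0,"dy":0,"dz":0.003,"wx":0,"wy":0,"wz":0},{"dx":0,"dy":0,"dz":0.002,"wx":0,"wy":0,"wz":0}]'; python3 -c "
from h import *
st()"
```

```text
time: 9.0
tool_pos: [0.5375, 0.1644, 0.2055]
orientation: [3.139, -0.0, 1.428]
contact_force: [0.1, 0.0, -1.2]
opening: 0.109
t 9.0 p [0.5375 0.1644 0.2055] o [ 3.1394e+00 -5.0000e-04  1.4275e+00] F [ 0.07  0.02 -1.23] M [ 0.01 -0.01  0.  ] op 0.109
time: 9.2
tool_pos: [0.5373, 0.1643, 0.1997]
orientation: [3.14, -0.0, 1.427]
contact_force: [-1.0, -1.4, 0.2]
opening: 0.11
t 9.2 p [0.5373 0.1643 0.1997] o [ 3.1399e+00 -1.0000e-04  1.4274e+00] F [-1.04 -1.4   0.19] M [-0.08  0.11 -0.02] op 0.11
```

```bash

python3 -m creep '[{"dx":0,"dy":0,"dz":0.003,"wx":0.001,"wy":0,"wz":0},{"dx":0,"dy":0,"dz":0.003,"wx":0,"wy":0,"wz":0}]'; python3 -c "
from h import *
st()"
python3 -m creep '[{"dx":0,"dy":0,"dz":0.003,"wx":0,"wy":0,"wz":0},{"dx":0,"dy":0,"dz":0.003,"wx":0,"wy":0,"wz":0}]'; python3 -c "
from h import *
st()"
```

```text
time: 9.4
tool_pos: [0.538, 0.1644, 0.1947]
orientation: [3.139, -0.001, 1.427]
contact_force: [-1.9, -0.9, 6.7]
opening: 0.106
t 9.4 p [0.538  0.1644 0.1947] o [ 3.1395e+00 -8.0000e-04  1.4273e+00] F [-1.87 -0.94  6.66] M [-0.19  0.65  0.  ] op 0.106
time: 9.6
tool_pos: [0.5381, 0.1648, 0.1904]
orientation: [3.139, -0.002, 1.428]
contact_force: [-4.3, 0.0, 9.5]
opening: 0.112
t 9.6 p [0.5381 0.1648 0.1904] o [ 3.1391e+00 -1.5000e-03  1.4276e+00] F [-4.27  0.01  9.54] M [-0.17  1.06  0.08] op 0.112
```

```bash

python3 -m creep '[{"dx":0,"dy":-0.0005,"dz":0.002,"wx":0.002,"wy":0,"wz":0},{"dx":0,"dy":-0.0003,"dz":0.003,"wx":0,"wy":0,"wz":0}]'; python3 -c "
from h import *
st()"
python3 -m creep '[{"dx":0,"dy":-0.0003,"dz":0.003,"wx":0,"wy":0,"wz":0},{"dx":0,"dy":-0.0003,"dz":0.003,"wx":0,"wy":0,"wz":0}]'; python3 -c "
from h import *
st()"
```

```text
time: 9.8
tool_pos: [0.5382, 0.1653, 0.1877]
orientation: [3.139, -0.003, 1.428]
contact_force: [-2.5, -1.3, 7.9]
opening: 0.11
t 9.8 p [0.5382 0.1653 0.1877] o [ 3.1391e+00 -2.6000e-03  1.4278e+00] F [-2.46 -1.29  7.94] M [-0.21  0.84  0.03] op 0.11
time: 10.0
tool_pos: [0.5381, 0.1659, 0.1835]
orientation: [3.138, -0.004, 1.428]
contact_force: [-1.6, -0.2, 5.6]
opening: 0.109
t 10.0 p [0.5381 0.1659 0.1835] o [ 3.1376 -0.0039  1.4282] F [-1.6  -0.23  5.57] M [-0.2   0.51  0.1 ] op 0.109
```

```bash

python3 -m creep '[{"dx":-0.0003,"dy":-0.0003,"dz":0.004,"wx":0.003,"wy":-0.003,"wz":0},{"dx":-0.0003,"dy":-0.0003,"dz":0.004,"wx":0.001,"wy":-0.001,"wz":0},{"dx":0,"dy":-0.0003,"dz":0.004,"wx":0.001,"wy":-0.001,"wz":0}]'; python3 -c "
from h import *
st();plan([0.538,0.1651,0.14],1.428,1)"
python3 -m creep '[{"dx":-0.0003,"dy":-0.0003,"dz":0.004,"wx":0.001,"wy":-0.001,"wz":0},{"dx":0,"dy":-0.0003,"dz":0.004,"wx":0.001,"wy":-0.001,"wz":0},{"dx":0,"dy":-0.0003,"dz":0.004,"wx":0.001,"wy":-0.001,"wz":0}]'; python3 -c "
from h import *
st();plan([0.538,0.1651,0.14],1.428,1)"
```

```text
time: 10.3
tool_pos: [0.5381, 0.1665, 0.1726]
orientation: [3.14, -0.001, 1.429]
contact_force: [-0.3, -1.0, 2.9]
opening: 0.109
t 10.3 p [0.5381 0.1665 0.1726] o [ 3.1400e+00 -8.0000e-04  1.4286e+00] F [-0.28 -1.02  2.86] M [-0.02  0.14 -0.07] op 0.109
rotvec total [ 0.0016 -0.0008  0.0006] dp total [ -0.1  -1.4 -32.6]
0 [-0.0014  0.      0.0326] [ 0.0016 -0.0008  0.0006]
time: 10.6
tool_pos: [0.5382, 0.1664, 0.1597]
orientation: [3.141, 0.002, 1.429]
contact_force: [0.1, 0.3, 2.5]
opening: 0.108
t 10.6 p [0.5382 0.1664 0.1597] o [3.1413e+00 1.6000e-03 1.4285e+00] F [0.1  0.31 2.53] M [ 0.02 -0.13 -0.  ] op 0.108
rotvec total [0.0003 0.0016 0.0005] dp total [ -0.2  -1.3 -19.7]
0 [-0.0013  0.      0.0197] [0.0003 0.0016 0.0005]
```

```bash

python3 -m creep '[{"dx":-0.0003,"dy":0,"dz":0.004,"wx":0,"wy":0.001,"wz":0},{"dx":-0.0003,"dy":0,"dz":0.004,"wx":0,"wy":0,"wz":0},{"dx":0,"dy":0,"dz":0.004,"wx":0,"wy":0,"wz":0}]'; python3 -c "
from h import *
st()"
python3 -m creep '[{"dx":0,"dy":0,"dz":0.002,"wx":0,"wy":0,"wz":0},{"dx":0,"dy":0,"dz":0.002,"wx":0,"wy":0,"wz":0}]'; python3 -c "
from h import *
st()"
```

```text
time: 10.9
tool_pos: [0.5381, 0.1659, 0.1465]
orientation: [3.141, 0.001, 1.429]
contact_force: [-0.8, 0.5, 2.2]
opening: 0.107
t 10.9 p [0.5381 0.1659 0.1465] o [3.1414e+00 5.0000e-04 1.4286e+00] F [-0.76  0.5   2.22] M [ 0.   -0.02  0.02] op 0.107
time: 11.1
tool_pos: [0.538, 0.1657, 0.1416]
orientation: [-3.141, 0.001, 1.428]
contact_force: [-0.1, -0.2, 3.2]
opening: 0.109
t 11.1 p [0.538  0.1657 0.1416] o [-3.1415e+00  8.0000e-04  1.4285e+00] F [-0.14 -0.21  3.16] M [ 0.04 -0.04  0.01] op 0.109
```

```bash

python3 -m creep '[{"dx":0,"dy":0,"dz":0.002,"wx":0,"wy":0,"wz":0},{"dx":0,"dy":0,"dz":0.0015,"wx":0,"wy":0,"wz":0}]'
python3 -m creep '[{"dx":0,"dy":0,"dz":0.001,"wx":0,"wy":0,"wz":0}]'
python3 -m creep '[{"dx":0,"dy":0,"dz":0.001,"wx":0,"wy":0,"wz":0}]'
python3 -m creep '[{"dx":0,"dy":0,"dz":0.001,"wx":0,"wy":0,"wz":0}]'
```

```text
time: 11.3
tool_pos: [0.538, 0.1656, 0.1378]
orientation: [-3.141, 0.001, 1.428]
contact_force: [-0.9, 0.2, 2.8]
opening: 0.103
time: 11.4
tool_pos: [0.538, 0.1656, 0.1367]
orientation: [-3.141, 0.001, 1.428]
contact_force: [0.2, -0.1, 2.3]
opening: 0.107
time: 11.5
tool_pos: [0.5381, 0.1657, 0.1358]
orientation: [-3.142, 0.001, 1.428]
contact_force: [-2.1, -0.1, 5.1]
opening: 0.107
time: 11.6
tool_pos: [0.538, 0.1656, 0.135]
orientation: [-3.141, 0.001, 1.428]
contact_force: [-1.9, -0.8, 7.1]
opening: 0.109
```

```bash

python3 -m creep '[{"dx":0,"dy":-0.0003,"dz":0.001,"wx":0,"wy":0,"wz":0}]'
python3 -m creep '[{"dx":0,"dy":-0.0003,"dz":0.001,"wx":0,"wy":0,"wz":0}]'
python3 snap.py wrist w8; python3 snap.py side s3; python3 -c "
from h import *
crop(load('pics/s3.npz')[0],230,110,330,220,5.4,'pics/s3c.png')
crop(load('pics/w8.npz')[0],180,0,430,320,2.4,'pics/w8c.png')"
```

```text
time: 11.7
tool_pos: [0.538, 0.1656, 0.1347]
orientation: [3.141, 0.001, 1.428]
contact_force: [-1.9, -0.5, 8.8]
opening: 0.111
time: 11.8
tool_pos: [0.538, 0.1656, 0.1345]
orientation: [3.141, 0.0, 1.428]
contact_force: [-1.8, -1.0, 9.6]
opening: 0.108
t 11.85 p [0.538  0.1656 0.1345] o [3.1405e+00 5.0000e-04 1.4281e+00] F [-2.68 -1.02  9.63] M [-0.15  0.43  0.05] op 0.107
t 11.9 p [0.5381 0.1656 0.1346] o [3.1405e+00 4.0000e-04 1.4281e+00] F [-2.48 -1.08  9.19] M [-0.15  0.44  0.04] op 0.11
```

View pics/s3c.png

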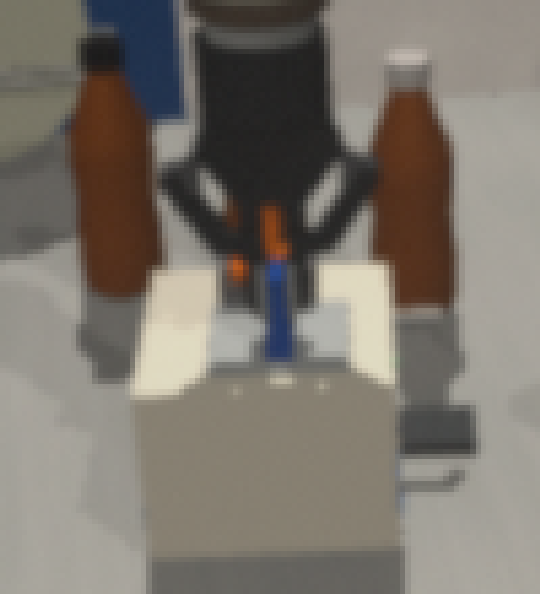

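View pics/w8.png

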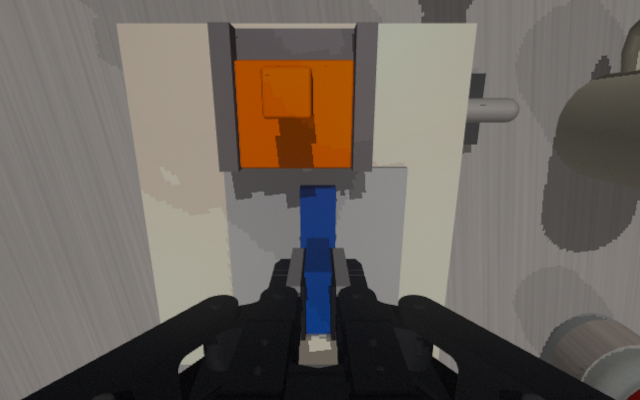

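The head is seated: the force rises with the plate sinking (about 10 N). Releasing now.

```bash

python3 -m creep '[{"dx":0,"dy":0,"dz":0,"wx":0,"wy":0,"wz":0},{"dx":0,"dy":0,"dz":0,"wx":0,"wy":0,"wz":0},{"dx":0,"dy":0,"dz":0,"wx":0,"wy":0,"wz":0},{"dx":0,"dy":0,"dz":0,"wx":0,"wy":0,"wz":0}]' 0.04
python3 -m creep '[{"dx":0,"dy":0,"dz":-0.02,"wx":0,"wy":0,"wz":0},{"dx":0,"dy":0,"dz":-0.03,"wx":0,"wy":0,"wz":0},{"dx":0,"dy":0,"dz":-0.03,"wx":0,"wy":0,"wz":0},{"dx":-0.01,"dy":0,"dz":-0.03,"wx":0,"wy":0,"wz":0},{"dx":-0.01,"dy":0,"dz":0,"wx":0,"wy":0,"wz":0},{"dx":0,"dy":0,"dz":0,"wx":0,"wy":0,"wz":0},{"dx":0,"dy":0,"dz":0,"wx":0,"wy":0,"wz":0}]'
python3 snap.py wrist w9;  python3 - <<'E'
from h import *
p,d,K,T=load("pics/w9.npz"); w=cloud(d,K,T); z=w[...,2]
hsv=cv2.cvtColor(p,cv2.COLOR_RGB2HSV); b=cv2.inRange(hsv,(105,120,40),(125,255,255))>0
b[:,:250]=0;b[:,380:]=0
def rect(m,name):
    q=w[m]; r=cv2.minAreaRect(q[:,:2].astype(np.float32)); print(name,len(q),np.round(r[0],4),np.round(r[1],4),round(r[2],2),np.median(q,0).round(4))
print(np.histogram(z[b],bins=np.arange(.1,.18,.004)))
rect(b&(abs(z-.124)<.004),"head"); rect(b&(abs(z-.158)<.004),"tab")
g=np.zeros(z.shape,bool); g[:330,230:400]=1
q=z[g&(abs(z-.115)<.003)]; print("plate z",np.median(q)); q=z[g&(abs(z-.109)<.0022)]; print("box z",np.median(q))
o=cv2.inRange(hsv,(5,150,80),(20,255,255))>0; rect(g&o&(abs(z-.1675)<.003),"post")
E
```

```text
time: 12.3
tool_pos: [0.537, 0.1651, 0.1335]
orientation: [-3.141, 0.002, 1.428]
contact_force: [-0.5, 0.1, 0.7]
opening: 0.467
time: 13.0
tool_pos: [0.532, 0.1446, 0.2438]
orientation: [-3.134, 0.005, 1.429]
contact_force: [0.0, -0.3, -0.9]
opening: 0.465
t 13.05 p [0.5317 0.1444 0.2434] o [-3.1336  0.0055  1.4287] F [ 0.1   0.45 -0.48] M [-0.06 -0.    0.01] op 0.464
(array([  0,   0,   0,   0,   0, 877, 376,   9,  11,   9,  14,  15,  15,
        21, 577,   0,   0,   0,   0]), array([0.1  , 0.104, 0.108, 0.112, 0.116, 0.12 , 0.124, 0.128, 0.132,
       0.136, 0.14 , 0.144, 0.148, 0.152, 0.156, 0.16 , 0.164, 0.168,
       0.172, 0.176]))
head 1253 [0.5384 0.166 ] [0.0713 0.0157] 82.38 [0.5392 0.1803 0.1236]
tab 593 [0.5384 0.166 ] [0.026  0.0093] 82.16 [0.5385 0.1664 0.1576]
plate z 0.1156082803864524
box z 0.10998687462287832
post 656 [0.5401 0.2403] [0.014  0.0138] 82.02 [0.5403 0.2404 0.1674]
```

View pics/w9.png

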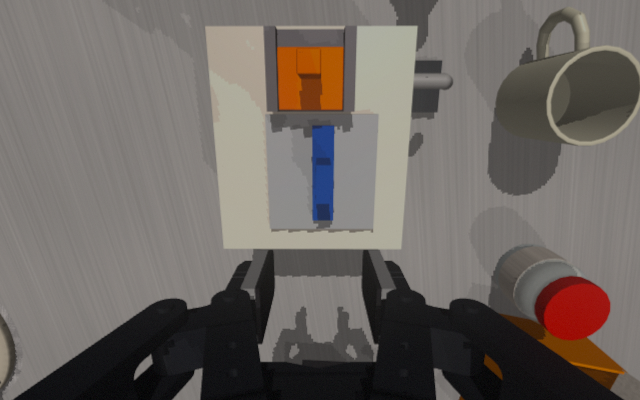

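The head top is 8.0 mm above the plate, so it is flush (head at px (322,172)). The post is still open at (309,62). Going to grip the post.

```bash

python3 -m creep '[{"dx":0.03,"dy":-0.001,"dz":0,"wx":-0.004,"wy":0.002,"wz":0},{"dx":0.03,"dy":-0.001,"dz":0,"wx":-0.004,"wy":0.002,"wz":0},{"dx":0.025,"dy":-0.001,"dz":0.005,"wx":0,"wy":0.001,"wz":0},{"dx":0.01,"dy":0,"dz":0.02,"wx":0,"wy":0,"wz":0},{"dx":0,"dy":0,"dz":0.01,"wx":0,"wy":0,"wz":0},{"dx":0,"dy":0,"dz":0,"wx":0,"wy":0,"wz":0},{"dx":0,"dy":0,"dz":0,"wx":0,"wy":0,"wz":0}]' 0.045 30
python3 -c "
from h import *
st();plan([0.5401,0.2403,0.151],1.428,3)"
```

```text
time: 13.75
tool_pos: [0.5384, 0.2414, 0.199]
orientation: [-3.131, 0.007, 1.428]
contact_force: [0.1, 0.1, 0.4]
opening: 0.524
t 13.75 p [0.5384 0.2414 0.199 ] o [-3.1306  0.0067  1.4284] F [0.15 0.07 0.39] M [ 0.02 -0.04 -0.01] op 0.524
rotvec total [-0.011   0.0067  0.0003] dp total [  1.7  -1.1 -48. ]
0 [-0.0002  0.0008  0.016 ] [-0.0037  0.0022  0.0001]
1 [-0.0002  0.0007  0.016 ] [-0.0037  0.0022  0.0001]
2 [-0.0002  0.0007  0.016 ] [-0.0037  0.0022  0.0001]
```

```bash

python3 -m creep '[{"dx":0,"dy":0.001,"dz":0.014,"wx":-0.005,"wy":0.003,"wz":0},{"dx":0,"dy":0.001,"dz":0.014,"wx":-0.005,"wy":0.003,"wz":0},{"dx":-0.001,"dy":0.0005,"dz":0.012,"wx":-0.001,"wy":0.001,"wz":0},{"dx":0,"dy":0,"dz":0.002,"wx":0,"wy":0,"wz":0},{"dx":0,"dy":0,"dz":0,"wx":0,"wy":0,"wz":0}]'
python3 -c "
from h import *
st();plan([0.5401,0.2403,0.151],1.428,1)"
```

```text
time: 14.25
tool_pos: [0.543, 0.2356, 0.1584]
orientation: [3.138, -0.001, 1.422]
contact_force: [-0.5, -0.7, 0.8]
opening: 0.524
t 14.25 p [0.543  0.2356 0.1584] o [ 3.1378e+00 -6.0000e-04  1.4221e+00] F [-0.48 -0.65  0.83] M [ 0.    0.01 -0.04] op 0.524
rotvec total [ 0.0038 -0.0005 -0.0059] dp total [-2.9  4.7 -7.4]
0 [ 0.0042 -0.0035  0.0074] [ 0.0038 -0.0005 -0.0059]
```

```bash

python3 -m creep '[{"dx":0.004,"dy":-0.0035,"dz":0.005,"wx":0.004,"wy":0,"wz":-0.006},{"dx":0,"dy":0,"dz":0.001,"wx":0,"wy":0,"wz":0},{"dx":0,"dy":0,"dz":0,"wx":0,"wy":0,"wz":0}]'
python3 -c "
from h import *
st();plan([0.5401,0.2403,0.151],1.428,1)"
```

```text
time: 14.55
tool_pos: [0.5409, 0.2405, 0.1536]
orientation: [3.14, -0.002, 1.428]
contact_force: [-0.2, 0.9, -0.0]
opening: 0.528
t 14.55 p [0.5409 0.2405 0.1536] o [ 3.1402e+00 -1.9000e-03  1.4279e+00] F [-0.17  0.94 -0.03] M [ 0.   -0.01 -0.06] op 0.528
rotvec total [ 0.0014 -0.0019 -0.0001] dp total [-0.8 -0.2 -2.6]
0 [-0.0003 -0.0008  0.0026] [ 0.0014 -0.0019 -0.0001]
```

```bash

python3 -m creep '[{"dx":0,"dy":-0.0008,"dz":0.001,"wx":0.001,"wy":-0.001,"wz":0},{"dx":0,"dy":0,"dz":0,"wx":0,"wy":0,"wz":0},{"dx":0,"dy":0,"dz":0,"wx":0,"wy":0,"wz":0},{"dx":0,"dy":0,"dz":0,"wx":0,"wy":0,"wz":0},{"dx":0,"dy":0,"dz":0,"wx":0,"wy":0,"wz":0}]' 0.0 30
python3 -m creep '[{"dx":-0.003,"dy":0,"dz":0,"wx":0,"wy":0,"wz":0},{"dx":-0.003,"dy":0,"dz":0,"wx":0,"wy":0,"wz":0}]'
```

```text
time: 15.05
tool_pos: [0.54, 0.2412, 0.1532]
orientation: [3.141, -0.001, 1.429]
contact_force: [0.3, 0.2, -1.5]
opening: 0.156
time: 15.25
tool_pos: [0.5394, 0.2371, 0.1532]
orientation: [3.14, -0.004, 1.43]
contact_force: [0.9, 1.3, -1.6]
opening: 0.156
```

```bash

python3 -m creep '[{"dx":-0.004,"dy":0,"dz":0,"wx":0,"wy":0,"wz":0},{"dx":-0.004,"dy":0,"dz":0,"wx":0,"wy":0,"wz":0},{"dx":-0.004,"dy":0,"dz":0,"wx":0,"wy":0,"wz":0}]'
python3 -m creep '[{"dx":-0.004,"dy":0,"dz":0,"wx":0,"wy":0,"wz":0},{"dx":-0.004,"dy":0,"dz":0,"wx":0,"wy":0,"wz":0}]'
python3 -m creep '[{"dx":-0.003,"dy":0,"dz":0,"wx":0,"wy":0,"wz":0}]'; python3 -c "
from h import *
st()"
```

```text
time: 15.55
tool_pos: [0.5378, 0.2256, 0.1533]
orientation: [3.139, -0.006, 1.431]
contact_force: [-0.5, 2.4, -1.6]
opening: 0.157
time: 15.75
tool_pos: [0.5365, 0.217, 0.1532]
orientation: [3.139, -0.006, 1.431]
contact_force: [0.8, 2.8, -1.4]
opening: 0.155
time: 15.85
tool_pos: [0.5364, 0.2161, 0.1534]
orientation: [3.138, -0.01, 1.432]
contact_force: [2.9, 11.9, -7.3]
opening: 0.16
t 15.85 p [0.5364 0.2161 0.1534] o [ 3.1382 -0.0098  1.4316] F [ 2.95 11.94 -7.3 ] M [ 2.76 -0.67 -0.01] op 0.16
```

Travel is 25 mm with a sharp force rise at the stop. Opening and checking.

```bash

python3 -m creep '[{"dx":-0.001,"dy":0,"dz":0,"wx":0,"wy":0,"wz":0}]'
python3 -m creep '[{"dx":0,"dy":0,"dz":0,"wx":0,"wy":0,"wz":0},{"dx":0,"dy":0,"dz":0,"wx":0,"wy":0,"wz":0},{"dx":0,"dy":0,"dz":0,"wx":0,"wy":0,"wz":0},{"dx":0,"dy":0,"dz":0,"wx":0,"wy":0,"wz":0}]' 0.045
python3 -m creep '[{"dx":0,"dy":0,"dz":-0.02,"wx":0,"wy":0,"wz":0},{"dx":0,"dy":0,"dz":-0.03,"wx":0,"wy":0,"wz":0},{"dx":0,"dy":0,"dz":-0.03,"wx":0,"wy":0,"wz":0},{"dx":-0.02,"dy":0,"dz":-0.02,"wx":0,"wy":0,"wz":0},{"dx":-0.04,"dy":0,"dz":-0.01,"wx":0,"wy":0,"wz":0},{"dx":-0.02,"dy":0,"dz":0,"wx":0,"wy":0,"wz":0},{"dx":0,"dy":0,"dz":0,"wx":0,"wy":0,"wz":0},{"dx":0,"dy":0,"dz":0,"wx":0,"wy":0,"wz":0}]'
python3 snap.py wrist w10; python3 snap.py top t2; python3 - <<'E'
from h import *
p,d,K,T=load("pics/w10.npz"); w=cloud(d,K,T); z=w[...,2]
hsv=cv2.cvtColor(p,cv2.COLOR_RGB2HSV); b=cv2.inRange(hsv,(105,120,40),(125,255,255))>0
b[:,:250]=0;b[:,380:]=0
def rect(m,name):
    q=w[m]; r=cv2.minAreaRect(q[:,:2].astype(np.float32)); print(name,len(q),np.round(r[0],4),np.round(r[1],4),round(r[2],2),np.median(q,0).round(4))
g=np.zeros(z.shape,bool); g[:330,230:400]=1
rect(b&(abs(z-.124)<.004),"head"); rect(b&(abs(z-.158)<.004),"tab")
print("plate z",np.median(z[g&(abs(z-.1155)<.002)]))
o=cv2.inRange(hsv,(5,150,80),(20,255,255))>0; rect(g&o&(abs(z-.1675)<.003),"post")
p0=load("pics/top0.npz")[0]; p2=load("pics/t2.npz")[0]
crop(p2,160,110,420,270,3,"pics/t2c.png")
E
```

```text
time: 15.95
tool_pos: [0.5364, 0.2163, 0.1534]
orientation: [3.138, -0.012, 1.432]
contact_force: [1.9, 4.0, -4.3]
opening: 0.155
time: 16.35
tool_pos: [0.5361, 0.2124, 0.1533]
orientation: [3.139, -0.008, 1.43]
contact_force: [0.0, 0.6, -0.6]
opening: 0.528
time: 17.15
tool_pos: [0.5238, 0.1278, 0.2674]
orientation: [3.139, -0.004, 1.429]
contact_force: [-0.8, 0.8, -0.4]
opening: 0.526
t 17.2 p [0.5237 0.1278 0.2672] o [ 3.1394 -0.0038  1.4292] F [-0.3  -0.39  0.04] M [-0.    0.01  0.01] op 0.528
t 17.25 p [0.5236 0.1285 0.2669] o [ 3.1399 -0.0039  1.4303] F [-0.59  0.32 -0.07] M [ 0.02 -0.01  0.01] op 0.527
head 738 [0.5373 0.1586] [0.0568 0.0158] 81.62 [0.536  0.1484 0.1236]
tab 519 [0.5385 0.1658] [0.0261 0.0094] 82.29 [0.5385 0.166  0.1576]
plate z 0.11560894300087118
post 499 [0.5366 0.2156] [0.0142 0.013 ] 81.92 [0.5366 0.2155 0.1675]
```

View pics/w10.png

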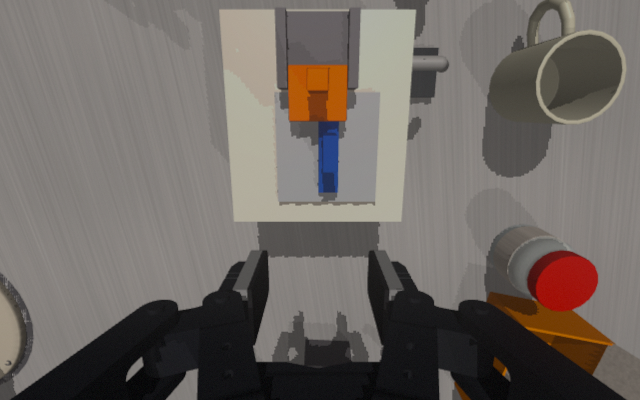

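View pics/t2c.png

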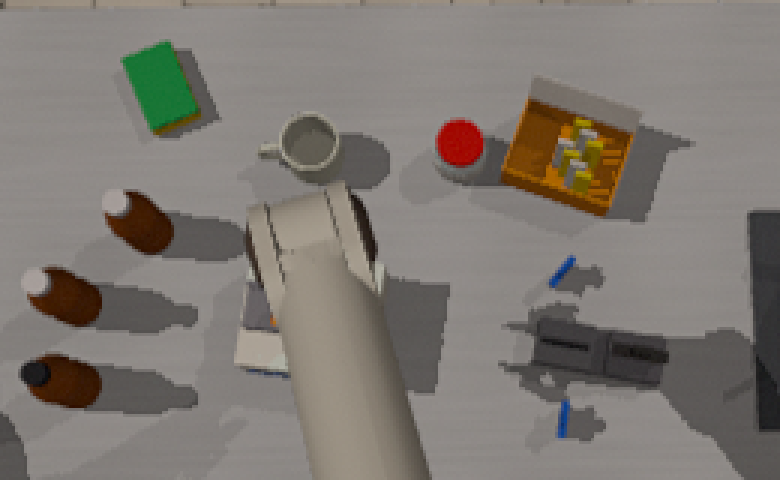

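The latch covers the end of the head (post at px (317,78)). The post has moved 24.95 mm and stopped at its end stop. The head is still 8.0 mm above the plate, and the bystanders have not moved. Handing in.

```bash
python3 -c "
from cell import ctrl
print(ctrl.job_done()); from h import *; st()"
```

```text
the job is handed in; nothing more can be done
None
the job is handed in; nothing more can be done
```

The fresh cassette, the large one from the stand, is in the purifier with its head flush on the plate. The orange latch is slid across over it, and the gripper has let go. I handed the job in at about 17.3 s of the 67 s allowed; no verdict is reported.

- **Slot:** I found it in the wrist camera, about 8 mm off nominal in x, and lined the cassette up to it before lowering.
- **Force:** The highest I read was about 10.6 N on the cassette going in (it includes the cassette's weight), and about 14 N for a moment when the latch met its end stop.
- **Final checks:** The head top is 8.0 mm above the plate before and after latching, as it should be when flush. The latch post moved 24.95 mm in the images, and I felt the end stop. The arm is clear of everything, with no contact force.
- **Other items:** In the last top view the spent cassette, the small cassettes, bottles, mug, jar and carton all stand where they were. The kettle was outside that crop, and the arm never went near it.

No check failed or disagreed beyond the roughly 1 mm depth bias and the 2 mm calibration tolerance.

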